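# Run the stuck tile carriage home into the scan hood

## Robot

A 7-joint arm with a two-finger parallel gripper is mounted at the origin on the work surface. World frame = base frame: x ahead of the robot, y to its left, z up, the work surface at z = 0. Lengths are in m, angles in rad, forces in N, time in s.
With the tool pointing down it reaches from about 0.425 to 0.875 m from the base axis. Payload 9.9 kg.
Tool frame: the origin (TCP) lies on the centre line of the jaws, within the pads' length; the fingertips stand 22 mm ahead of it and the grasp point (between the pads) lies 3 mm ahead of it; z points along the fingers, y is the line along which they close (so a half turn about z gives the same grasp; the last joint's range is limited). The gripper opens to 85 mm and grips with 20 to 120 N. Pads are 22 mm wide; open, the fingers measure 114 mm over their backs; the gripper's body (76 mm by 85 mm) begins 54 mm behind the grasp point. The pads swing forward as they close: fully open they stand 13 mm farther back than shut.
Start: joints at [1.203, 0.576, 0.025, 1.437, -0.015, 1.129, -0.057], TCP at [0.189, -0.648, 0.219] pointing down, gripper open.
Joint ranges: [-2.76, 2.76], [-0.34, 2.15], [-1.52, 1.57], [0.19, 2.46], [-1.09, 4.23], [0.17, 1.99], [-2.82, 2.82]. Speed limits (rad/s): [2.22, 2.22, 3.01, 3.01, 3.14, 3.14, 3.14].

## Interface

Orientations are given as a unit quaternion [x, y, z, w].
In Python, from workcell import read_state, camera, sign_off gives the robot as it stands.
- The arm moves only by the tool jog_arm, never from a script. Its argument "plan" is a list of rows, each an object with "gripper": the closure in counts, from 0 (fully open) to 255 (shut); "travel": the shift along the world's x, y, z in mm, a list of three; "rot": the turn, a rotation vector about the world's x, y, z in degrees, a list of three. A call has 1 to 10 rows; each row is the pose to reach, as a shift and turn from the pose commanded when the call began; what a row does not reach only later rows make up. A row lasts 1/8 s, in which the tool goes at most 62.5 mm and 10.7 degrees, less where a joint would pass 70% of its speed; a pose out of reach is approached as far as the arm can. A call with a gripper value outside its range is refused whole. The fingers move at their own pace and stop on an object; "newtons" is the grip in N (left out, the last holds). Time passes only in rows, so rows that repeat a pose let the fingers close. It gives the time, the measured TCP pose, the force, the opening and the grip force at its end, in the units of the state.
- read_state(): the state, without advancing time (a new reading comes with each control period).
- camera(name): name is "scene" or "side" or "wrist"; returns a dict with "pixels" (420x560x3 uint8, red, green, blue), "K" (3x3 intrinsics, pixels), "rvec" (rotation vector, rad) and "tvec" (3), from world to camera coordinates, as OpenCV has them; the wrist camera has in their place "mount" (4x4, takes a point from camera to tool coordinates, whose origin is the TCP and whose axes are the flange's). Camera axes: x right, y down, z forward; pixel columns grow to the right and rows downward; lengths in m; the calibration is good to about 2 mm. A picture is of the moment at which its call begins: read the wrist's pose just before it. There is no depth.
- sign_off(): hands the job in; it is judged then, once.
The state is a dict: "time": time; "joint_positions": joint angles; "dq": joint speeds; "joint_torque": joint torques, N m; "eef_pos": TCP position; "tcp_rot": TCP orientation; "force": force on the tool from outside, world axes, zero at the start; "moment": the same for the moment, N m; "finger_gap": finger opening in m; "grasp_force": force on a finger pad.
Only numpy, scipy, OpenCV 4.12 (cv2) and the standard library are available. Lean on these libraries where they do the work, as an engineer would, in place of code of your own. Each camera call takes 0.05 s, during which the arm holds its last target. There are 200 camera calls.

## Task

The carriage carrying the porcelain spotting tile with the round wells has stuck on its rail. Push it by its upright plate towards its grey hood until it breaks free, and run it on without slamming until it stands against the rubber stop hidden inside the hood; let go of it there. Leave the other carriage, with the flat cork slab, where it is.

Things in the scene. Friction and masses are not known exactly. Their poses are not given: they have to be found in the camera images.
- tile_carriage (a joint): Travel (m) of the tile carriage along its rail, growing towards and into the hood. Starts stuck, anywhere from 0 to 0.035. Takes about 10 N to push until 0.055, where it breaks free, then about 3 N at slow speed. Meets the hidden stop at 0.140: a firm rubber buffer, about 6 N per mm. Stays where it is left.
- tile_plate (a point): Centre, 61.5 mm above the desk, of the tile carriage's upright steel push plate: 8 mm thick along the rail, 36 wide, from 38 to 85 mm above the desk. x: along the rail to the hood (the way to push), z up. Carriage: top at 38 mm, 80 wide, from 12 mm behind this point to 125 ahead. Porcelain tile on it, 80 x 66 mm, 4 x 3 round wells, top at 47 mm, 35 to 115 mm ahead.
- tile_rail: The tile carriage's fixed rail, 380 x 70 mm, under 25 mm high; origin under its middle, x along it to the hood. Travel 0 puts the plate 165 mm behind the origin. Grey hood from 20 to 180 mm ahead of the origin, 130 wide, 75 high, open to the plate, round lens stub on its roof up to 95 mm. At the stop the plate stays 45 mm outside the hood.
- cork_plate (a point): Centre of the like push plate (same size, height and axes) of the other slide, whose carriage bears a flat plain cork slab without wells and whose hood has ribs on its roof. A bystander: leave it where it is.

How it is judged:
By the outcome, as a careful person would: the job done as asked, in the order asked, and still so for the second after the job is handed in, with the robot touching nothing.
It also fails if it takes over 32 s, if anything falls off the work surface, if the arm or the gripper's body presses on something with over 40 N, if the wrist force passes 120 N, or if a joint passes its speed limit or range.

## Working session

There is one attempt and no reset: what is moved stays moved. The work goes in short steps, Python scripts to look and compute and a tool call to move; the robot and the scene stay as the last step left them, time stands still between calls to the robot, and variables do not carry over. Pictures are saved under pics/ and viewed, at most 10 in all, crops included, and the job is handed in when it is done.

Besides the shell and the picture viewer there is one more tool, called after "Request:" as name([rows], argument=value, ...), one row to a line, values as JSON. jog_arm: Moves the arm, as the interface text tells. Its arguments: {"type":"object","properties":{"plan":{"type":"array"},"newtons":{"type":"number"}},"required":["plan"]}

```bash
mkdir -p pics; python3 - <<'E'
from workcell import read_state, camera
import cv2,numpy as np,pickle
d={}
for n in("scene","side"):
    c=camera(n);d[n]=c;cv2.imwrite(f"pics/{n}0.png",c["pixels"][:,:,::-1])
pickle.dump(d,open("c0.pkl","wb"))
s=read_state();print(s["time"],s["eef_pos"],s["tcp_rot"],s["force"])
E
```

```text
0.1 [ 0.18890216 -0.64759161  0.21813866] [ 9.89946280e-01  1.41441953e-01 -1.27329855e-04 -7.21318923e-04] [-0.35289313 -0.48379089 -0.17900099]
```

View pics/scene0.png

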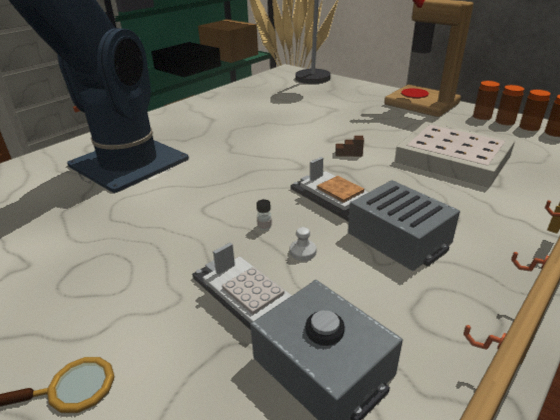

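View pics/side0.png

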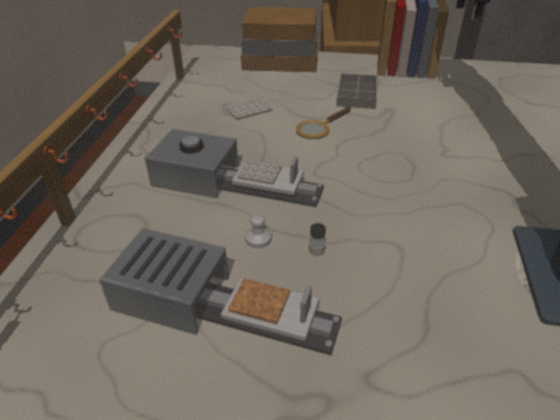

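The scene view shows the tile carriage with its plate near (224,258) and the lens-stub hood at (325,345). In the side view the plate is near (294,170) and the hood at (193,160). I'll enlarge both.

```bash
python3 - <<'E'
import cv2,numpy as np,pickle
d=pickle.load(open("c0.pkl","rb"))
a=d["scene"]["pixels"][230:420,180:410,::-1];b=d["side"]["pixels"][120:210,140:330,::-1]
a=cv2.resize(a,None,fx=3.4,fy=3.4,interpolation=2)[:600];cv2.imwrite("pics/a.png",a[:600,:800])
cv2.imwrite("pics/b.png",cv2.resize(b,None,fx=4,fy=4,interpolation=2))
E
```

```text
(no output)
```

View pics/a.png

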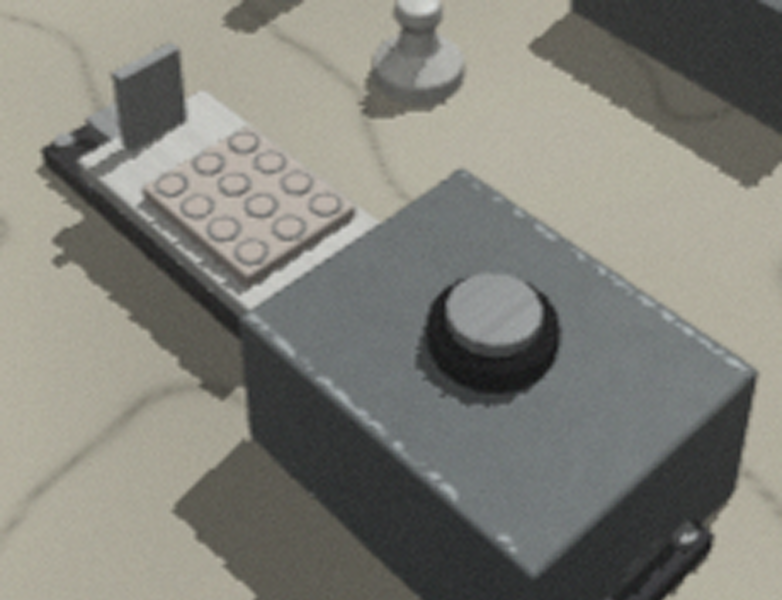

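View pics/b.png

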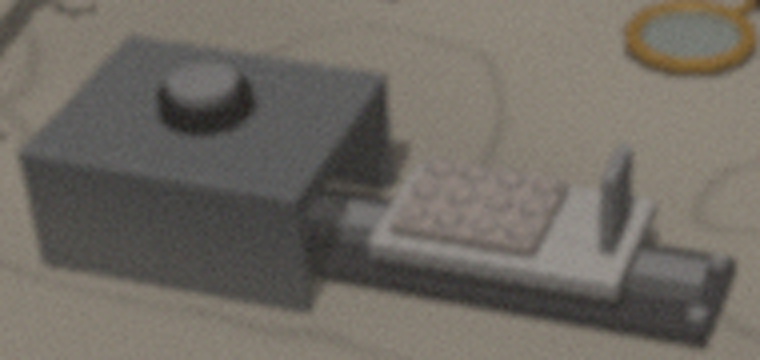

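Enlarged, the roof corners, tile-top corners and plate top are all readable: roof (462,170), (755,373), (533,575), (245,317) in crop a, and (130,37), (385,75), (297,202), (22,157) in crop b. I'll cast them as rays onto their known heights.

```bash
cat > h.py <<'E'
import cv2,numpy as np
def ray(c,px,z):
    R=cv2.Rodrigues(np.array(c["rvec"],float))[0];C=-R.T@np.array(c["tvec"]).ravel()
    v=R.T@np.linalg.inv(c["K"])@np.array([*px,1.]);return C+v*(z-C[2])/v[2]
E
python3 - <<'E'
from h import *;import pickle
d=pickle.load(open("c0.pkl","rb"));np.set_printoptions(precision=4,suppress=True)
S=lambda p,z:ray(d["scene"],np.array(p)/3.4+[180,230],z)[:2]
B=lambda p,z:ray(d["side"],np.array(p)/4+[140,120],z)[:2]
for nm,F,roof,tile,pl in(("scene",S,[(245,317),(462,170),(755,373),(533,575)],[(145,188),(245,128),(355,208),(245,275)],[(114,75),(178,46)]),
  ("side",B,[(385,75),(297,202),(22,157),(130,37)],[(565,180),(535,250),(393,230),(425,162)],[(630,148),(607,160)])):
    r=np.array([F(p,.075)for p in roof]);t=np.array([F(p,.047)for p in tile]);p=np.array([F(q,.085)for q in pl])
    print(nm,"roof",r.tolist());c=r.mean(0)
    u=r[2]+r[3]-r[0]-r[1];print("yaw",np.degrees(np.arctan2(u[1],u[0])),"len/wid",np.linalg.norm(u)/2,np.linalg.norm(r[1]+r[2]-r[0]-r[3])/2)
    u/=np.linalg.norm(u);o=c-.1*u;n=np.array([-u[1],u[0]]);print("centre",c,"origin",o)
    print("tile c in rail",(t.mean(0)-o)@u,(t.mean(0)-o)@n,"plate",[((q-o)@u,(q-o)@n)for q in p],"plate from tile",t.mean(0)-.075*u)
    tu=t[2]+t[3]-t[0]-t[1];print("tile yaw",np.degrees(np.arctan2(tu[1],tu[0])),np.linalg.norm(tu)/2)
E
```

```text
scene roof [[0.7013366591070473, -0.2469489144961921], [0.7173140739795931, -0.1228188036071764], [0.8725452594029651, -0.1435359208718905], [0.8555657772225779, -0.2679351047570561]]
yaw -7.675021949464846 len/wid 0.1561288292764685 0.12535247048254528
centre [ 0.7867 -0.1953] origin [ 0.6876 -0.182 ]
tile c in rail -0.05511777592544269 -0.001623967774257567 plate [(np.float64(-0.13182569500191887), np.float64(-0.018754079917889892)), (np.float64(-0.12885054427075424), np.float64(0.01709332142076542))] plate from tile [ 0.5584 -0.1662]
tile yaw -7.032073061564401 0.07736168371093949
side roof [[0.6957990847324627, -0.2422222455760864], [0.7109310205164027, -0.11455768166140201], [0.8650546106565817, -0.1325029526828071], [0.8507440807421858, -0.26098898236461]]
yaw -6.774008695929992 len/wid 0.15562066255974474 0.128918564786293
centre [ 0.7806 -0.1876] origin [ 0.6813 -0.1758]
tile c in rail -0.054156749912049655 0.003401709575887155 plate [(np.float64(-0.13150503624289525), np.float64(-0.014322922895971806)), (np.float64(-0.12300558016613619), np.float64(-0.00034718259856002817))] plate from tile [ 0.5535 -0.1572]
tile yaw -4.266819910244663 0.07767880866309797
```

Request:
jog_arm([
  {"gripper":255,"travel":[32,49,0],"rot":[0,0,-4]},
  {"gripper":255,"travel":[80,123,0],"rot":[0,0,-10]},
  {"gripper":255,"travel":[112,173,0],"rot":[0,0,-16]},
  {"gripper":255,"travel":[144,223,0],"rot":[0,0,-20]},
  {"gripper":255,"travel":[176,273,0],"rot":[0,0,-23.5]},
  {"gripper":255,"travel":[208,323,0],"rot":[0,0,-23.5]},
  {"gripper":255,"travel":[240,373,0],"rot":[0,0,-23.5]},
  {"gripper":255,"travel":[270,419,0],"rot":[0,0,-23.5]},
  {"gripper":255,"travel":[296,459,0],"rot":[0,0,-23.5]},
  {"gripper":255,"travel":[317,491,0],"rot":[0,0,-23.5]},
])

```text
time: 1.35
eef_pos: [0.5069, -0.1545, 0.2187]
tcp_rot: [0.998, -0.062, -0.0, -0.0]
force: [0.9, -0.2, -0.0]
finger_gap: -0.0003
grasp_force: 0.0
```

Request:
jog_arm([
  {"gripper":255,"travel":[0,0,0],"rot":[0,0,0]},
  {"gripper":255,"travel":[0,0,0],"rot":[0,0,0]},
])

```text
time: 1.6
eef_pos: [0.5054, -0.1576, 0.2186]
tcp_rot: [0.998, -0.063, -0.0, 0.0]
force: [-0.2, -0.8, 0.3]
finger_gap: 0.0003
grasp_force: 0.0
```

```bash
python3 - <<'E'
from workcell import read_state, camera
import cv2,pickle
s=read_state();print(s["time"],s["eef_pos"],s["tcp_rot"],s["force"],s["finger_gap"])
w=camera("wrist");c=camera("scene");pickle.dump((s,w,c),open("c1.pkl","wb"));cv2.imwrite("pics/w1.png",w["pixels"][:,:,::-1])
print(w["mount"])
E
```

```text
1.6 [ 0.50541303 -0.15761038  0.21861609] [ 9.97995175e-01 -6.32880059e-02 -4.59731087e-04  2.19336322e-04] [-0.22764451 -0.75800472  0.31320157] 0.00028377210569122325
[[ 2.79962187e-04 -9.65185214e-01 -2.61567246e-01  6.46525190e-02]
 [ 9.99999845e-01  3.96133418e-04 -3.91409762e-04  8.21929266e-04]
 [ 4.81398442e-04 -2.61567096e-01  9.65185175e-01 -1.55328369e-01]
 [ 0.00000000e+00  0.00000000e+00  0.00000000e+00  1.00000000e+00]]
```

View pics/w1.png

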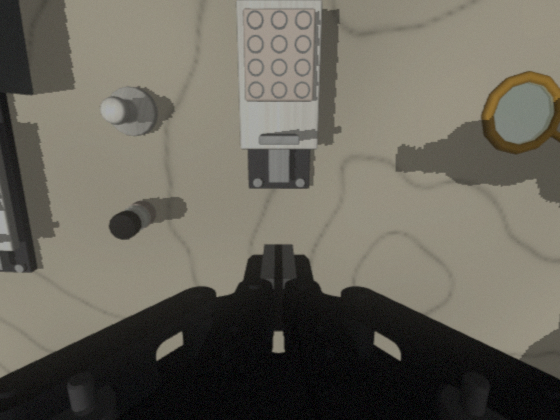

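The wrist view shows the plate top at columns 259–299, row ~139, in line with the fingers at column ~278. The carriage's rear edge is at row 148 and the rail end at row 188.

```bash
python3 - <<'E'
from h import *;import pickle
from scipy.spatial.transform import Rotation as Ro
s,w,_=pickle.load(open("c1.pkl","rb"));np.set_printoptions(precision=4,suppress=True)
T=np.eye(4);T[:3,:3]=Ro.from_quat(s["tcp_rot"]).as_matrix();T[:3,3]=s["eef_pos"]
M=T@np.array(w["mount"]);R=M[:3,:3].T
c=dict(K=w["K"],rvec=cv2.Rodrigues(R)[0],tvec=-R@M[:3,3]);print("cam",M[:3,3])
u=np.array([np.cos(np.radians(-7.2)),np.sin(np.radians(-7.2))]);n=np.array([-u[1],u[0]]);e=np.array(s["eef_pos"])[:2]
for nm,p,z in(("pl top rear L",(259,145),.085),("pl top rear R",(299,145),.085),("pl top front L",(259,137),.085),("pl R",(299,137),.085),("car L",(240,149),.038),("car R",(317,149),.038),
 ("rail L",(248,188),.022),("rail R",(310,188),.022),("tile",(245,101),.047),("tile",(313,101),.047),("tile f",(245,10),.047),("tile f",(313,10),.047)):
    q=ray(c,p,z)[:2];print(nm,q,"from tcp along/lateral",(q-e)@u*1e3,(q-e)@n*1e3)
x=w["pixels"][120:160,275].astype(int).sum(1)//3;print(x)
E
```

```text
cam [ 0.5696 -0.1665  0.3739]
pl top rear L [ 0.5506 -0.1471] from tcp along/lateral 43.499085686964804 16.062241676214025
pl top rear R [ 0.5461 -0.1823] from tcp along/lateral 43.47361579501281 -19.397560856299364
pl top front L [ 0.5574 -0.1481] from tcp along/lateral 50.43496145825705 15.949340432561716
pl R [ 0.553  -0.1831] from tcp along/lateral 50.40966672977998 -19.283479618730325
car L [ 0.5459 -0.1239] from tcp along/lateral 35.978084847691804 38.5203800493875
car R [ 0.5359 -0.2029] from tcp along/lateral 35.92088047646241 -41.10167242339133
rail L [ 0.5011 -0.124 ] from tcp along/lateral -8.47738193589058 32.81628653316449
rail R [ 0.4924 -0.1928] from tcp along/lateral -8.527328291755898 -36.5340102078203
tile [ 0.5913 -0.1371] from tcp along/lateral 82.6648438596851 31.161423071415822
tile [ 0.583  -0.2024] from tcp along/lateral 82.6176473829971 -34.715430483527854
tile f [ 0.6687 -0.149 ] from tcp along/lateral 160.9294900334852 28.990979676533904
tile f [ 0.661 -0.21 ] from tcp along/lateral 160.88562424882508 -32.53166421226171
[165 163 166 166 166 166 166 166 168 166 166 152 111  86  67  79 115 130
 131 131 130 128 125 122 122 161 166 160 131 109 127 124 126 127 124 127
 126 126 124 127]
```

Request:
jog_arm([
  {"gripper":255,"travel":[0,-1,-50],"rot":[0,0,0]},
  {"gripper":255,"travel":[0,-1.7,-100],"rot":[0,0,0]},
  {"gripper":255,"travel":[0,-1.7,-140],"rot":[0,0,0]},
  {"gripper":255,"travel":[0,-1.7,-151],"rot":[0,0,0]},
  {"gripper":255,"travel":[6,-2.5,-151],"rot":[0,0,0]},
  {"gripper":255,"travel":[11,-3.1,-151],"rot":[0,0,0]},
  {"gripper":255,"travel":[14,-3.5,-151],"rot":[0,0,0]},
  {"gripper":255,"travel":[16,-3.7,-151],"rot":[0,0,0]},
])

```text
time: 2.7
eef_pos: [0.5227, -0.1608, 0.0687]
tcp_rot: [0.998, -0.063, 0.001, 0.0]
force: [-0.3, -0.4, -0.0]
finger_gap: -0.0002
grasp_force: 0.0
```

Request:
jog_arm([
  {"gripper":255,"travel":[2,-0.25,0],"rot":[0,0,0]},
  {"gripper":255,"travel":[4,-0.5,0],"rot":[0,0,0]},
  {"gripper":255,"travel":[6,-0.75,0],"rot":[0,0,0]},
  {"gripper":255,"travel":[8,-1,0],"rot":[0,0,0]},
  {"gripper":255,"travel":[10,-1.25,0],"rot":[0,0,0]},
])

```text
time: 3.32
eef_pos: [0.5321, -0.162, 0.0679]
tcp_rot: [0.998, -0.063, -0.0, -0.0]
force: [-0.5, 0.7, -0.0]
finger_gap: 0.0003
grasp_force: 0.0
```

Request:
jog_arm([
  {"gripper":255,"travel":[1.5,-0.2,0],"rot":[0,0,0]},
  {"gripper":255,"travel":[3,-0.4,0],"rot":[0,0,0]},
  {"gripper":255,"travel":[4.5,-0.6,0],"rot":[0,0,0]},
  {"gripper":255,"travel":[6,-0.75,0],"rot":[0,0,0]},
  {"gripper":255,"travel":[7.5,-0.95,0],"rot":[0,0,0]},
  {"gripper":255,"travel":[9,-1.1,0],"rot":[0,0,0]},
  {"gripper":255,"travel":[10.5,-1.3,0],"rot":[0,0,0]},
])

```text
time: 4.2
eef_pos: [0.54, -0.163, 0.0676]
tcp_rot: [0.998, -0.063, -0.002, -0.0]
force: [-10.3, 1.6, 7.2]
finger_gap: 0.0001
grasp_force: 5.4
```

Request:
jog_arm([
  {"gripper":255,"travel":[2,-0.25,0.5],"rot":[0,0,0]},
  {"gripper":255,"travel":[4,-0.5,1],"rot":[0,0,0]},
  {"gripper":255,"travel":[6,-0.75,1],"rot":[0,0,0]},
  {"gripper":255,"travel":[8,-1,1],"rot":[0,0,0]},
  {"gripper":255,"travel":[10,-1.25,1],"rot":[0,0,0]},
])

```text
time: 4.82
eef_pos: [0.5487, -0.1641, 0.0677]
tcp_rot: [0.998, -0.063, -0.004, -0.0]
force: [-15.0, 2.2, 0.5]
finger_gap: -0.0001
grasp_force: 7.6
```

Request:
jog_arm([
  {"gripper":255,"travel":[1.5,-0.2,0],"rot":[0,0,0]},
  {"gripper":255,"travel":[3,-0.4,0],"rot":[0,0,0]},
  {"gripper":255,"travel":[4.5,-0.6,0],"rot":[0,0,0]},
  {"gripper":255,"travel":[6,-0.75,0],"rot":[0,0,0]},
  {"gripper":255,"travel":[7.5,-0.95,0],"rot":[0,0,0]},
  {"gripper":255,"travel":[9,-1.1,0],"rot":[0,0,0]},
])

```text
time: 5.58
eef_pos: [0.5592, -0.1654, 0.0683]
tcp_rot: [0.998, -0.063, -0.002, -0.0]
force: [-10.9, 1.3, 2.4]
finger_gap: 0.0001
grasp_force: 5.5
```

Request:
jog_arm([
  {"gripper":255,"travel":[1,-0.1,0],"rot":[0,0,0]},
  {"gripper":255,"travel":[2,-0.25,0],"rot":[0,0,0]},
  {"gripper":255,"travel":[3,-0.4,0],"rot":[0,0,0]},
  {"gripper":255,"travel":[4,-0.5,0],"rot":[0,0,0]},
  {"gripper":255,"travel":[5,-0.6,0],"rot":[0,0,0]},
  {"gripper":255,"travel":[6,-0.75,0],"rot":[0,0,0]},
  {"gripper":255,"travel":[7,-0.9,0],"rot":[0,0,0]},
])

```text
time: 6.45
eef_pos: [0.5688, -0.1665, 0.0689]
tcp_rot: [0.998, -0.063, 0.0, 0.0]
force: [-2.2, -0.1, -2.9]
finger_gap: 0.0001
grasp_force: 1.3
```

Request:
jog_arm([
  {"gripper":255,"travel":[2,-0.25,0],"rot":[0,0,0]},
  {"gripper":255,"travel":[5,-0.6,0],"rot":[0,0,0]},
  {"gripper":255,"travel":[8,-1,0],"rot":[0,0,0]},
  {"gripper":255,"travel":[11,-1.4,0],"rot":[0,0,0]},
  {"gripper":255,"travel":[14,-1.8,0],"rot":[0,0,0]},
  {"gripper":255,"travel":[17,-2.2,0],"rot":[0,0,0]},
  {"gripper":255,"travel":[20,-2.5,0],"rot":[0,0,0]},
  {"gripper":255,"travel":[23,-2.9,0],"rot":[0,0,0]},
  {"gripper":255,"travel":[26,-3.3,0],"rot":[0,0,0]},
  {"gripper":255,"travel":[29,-3.7,0],"rot":[0,0,0]},
])

```text
time: 7.7
eef_pos: [0.5977, -0.1702, 0.0689]
tcp_rot: [0.998, -0.063, 0.0, -0.0]
force: [-3.4, -0.9, -1.6]
finger_gap: 0.0002
grasp_force: 1.4
```

Request:
jog_arm([
  {"gripper":255,"travel":[3,-0.4,0],"rot":[0,0,0]},
  {"gripper":255,"travel":[6,-0.75,0],"rot":[0,0,0]},
  {"gripper":255,"travel":[9,-1.1,0],"rot":[0,0,0]},
  {"gripper":255,"travel":[12,-1.5,0],"rot":[0,0,0]},
  {"gripper":255,"travel":[15,-1.9,0],"rot":[0,0,0]},
  {"gripper":255,"travel":[18,-2.3,0],"rot":[0,0,0]},
  {"gripper":255,"travel":[21,-2.7,0],"rot":[0,0,0]},
  {"gripper":255,"travel":[24,-3,0],"rot":[0,0,0]},
  {"gripper":255,"travel":[26,-3.3,0],"rot":[0,0,0]},
  {"gripper":255,"travel":[28,-3.5,0],"rot":[0,0,0]},
])

```text
time: 8.95
eef_pos: [0.6256, -0.1738, 0.0689]
tcp_rot: [0.998, -0.063, 0.0, 0.0]
force: [-2.5, -0.0, -0.7]
finger_gap: 0.0006
grasp_force: 1.3
```

Request:
jog_arm([
  {"gripper":255,"travel":[1.5,-0.2,0],"rot":[0,0,0]},
  {"gripper":255,"travel":[3,-0.4,0],"rot":[0,0,0]},
  {"gripper":255,"travel":[4.5,-0.6,0],"rot":[0,0,0]},
  {"gripper":255,"travel":[6,-0.75,0],"rot":[0,0,0]},
  {"gripper":255,"travel":[7.5,-0.95,0],"rot":[0,0,0]},
  {"gripper":255,"travel":[9,-1.1,0],"rot":[0,0,0]},
  {"gripper":255,"travel":[10.5,-1.3,0],"rot":[0,0,0]},
  {"gripper":255,"travel":[12,-1.5,0],"rot":[0,0,0]},
])

```text
time: 9.95
eef_pos: [0.6376, -0.1753, 0.0689]
tcp_rot: [0.998, -0.063, 0.0, 0.0]
force: [-3.3, -1.4, -1.6]
finger_gap: -0.0001
grasp_force: 1.3
```

Request:
jog_arm([
  {"gripper":255,"travel":[1,-0.1,0],"rot":[0,0,0]},
  {"gripper":255,"travel":[2,-0.25,0],"rot":[0,0,0]},
  {"gripper":255,"travel":[3,-0.4,0],"rot":[0,0,0]},
  {"gripper":255,"travel":[4,-0.5,0],"rot":[0,0,0]},
])

```text
time: 10.45
eef_pos: [0.6416, -0.1757, 0.0689]
tcp_rot: [0.998, -0.063, 0.0, 0.0]
force: [-2.8, -2.5, -0.9]
finger_gap: -0.0
grasp_force: 1.3
```

Request:
jog_arm([
  {"gripper":255,"travel":[1,-0.1,0],"rot":[0,0,0]},
  {"gripper":255,"travel":[2,-0.25,0],"rot":[0,0,0]},
  {"gripper":255,"travel":[3,-0.4,0],"rot":[0,0,0]},
])

```text
time: 10.82
eef_pos: [0.6446, -0.1761, 0.0689]
tcp_rot: [0.998, -0.063, 0.0, -0.0]
force: [-2.0, -1.5, -1.0]
finger_gap: 0.0004
grasp_force: 1.3
```

Request:
jog_arm([
  {"gripper":255,"travel":[1,-0.1,0],"rot":[0,0,0]},
  {"gripper":255,"travel":[2,-0.25,0],"rot":[0,0,0]},
  {"gripper":255,"travel":[2.5,-0.3,0],"rot":[0,0,0]},
])

```text
time: 11.2
eef_pos: [0.6459, -0.1763, 0.0688]
tcp_rot: [0.998, -0.063, -0.001, -0.0]
force: [-7.5, -0.4, 3.1]
finger_gap: 0.0003
grasp_force: 3.7
```

Force is rising at the predicted stop position. I'll press a little further to confirm.

Request:
jog_arm([
  {"gripper":255,"travel":[1,-0.1,0],"rot":[0,0,0]},
  {"gripper":255,"travel":[1.5,-0.2,0],"rot":[0,0,0]},
  {"gripper":255,"travel":[1.5,-0.2,0],"rot":[0,0,0]},
])

```text
time: 11.58
eef_pos: [0.6465, -0.1764, 0.0687]
tcp_rot: [0.998, -0.063, -0.002, -0.0]
force: [-9.7, -0.8, 4.3]
finger_gap: 0.0
grasp_force: 4.9
```

Request:
jog_arm([
  {"gripper":255,"travel":[-1,0.1,0],"rot":[0,0,0]},
  {"gripper":255,"travel":[-2,0.25,0],"rot":[0,0,0]},
  {"gripper":255,"travel":[-3,0.4,0],"rot":[0,0,0]},
  {"gripper":255,"travel":[-5,0.6,0],"rot":[0,0,0]},
  {"gripper":255,"travel":[-12,1.5,0],"rot":[0,0,0]},
  {"gripper":255,"travel":[-25,3.1,0],"rot":[0,0,0]},
  {"gripper":255,"travel":[-40,5,10],"rot":[0,0,0]},
  {"gripper":255,"travel":[-50,6.3,60],"rot":[0,0,0]},
  {"gripper":255,"travel":[-50,6.3,120],"rot":[0,0,0]},
  {"gripper":255,"travel":[-50,6.3,150],"rot":[0,0,0]},
])

```text
time: 12.82
eef_pos: [0.5986, -0.1706, 0.2233]
tcp_rot: [0.998, -0.063, 0.002, 0.0]
force: [-0.1, -0.9, 0.1]
finger_gap: 0.0002
grasp_force: 0.0
```

Request:
jog_arm([
  {"gripper":255,"travel":[0,0,0],"rot":[0,0,0]},
  {"gripper":255,"travel":[0,0,0],"rot":[0,0,0]},
])

```text
time: 13.08
eef_pos: [0.5976, -0.1702, 0.2187]
tcp_rot: [0.998, -0.063, -0.0, -0.0]
force: [-0.6, 0.3, -0.6]
finger_gap: -0.0003
grasp_force: 0.0
```

```bash
python3 - <<'E'
from workcell import read_state, camera
import cv2,pickle
from h import *
from scipy.spatial.transform import Rotation as Ro
s=read_state();w=camera("wrist");cv2.imwrite("pics/w2.png",w["pixels"][:,:,::-1]);print(s["time"],s["eef_pos"],s["force"])
T=np.eye(4);T[:3,:3]=Ro.from_quat(s["tcp_rot"]).as_matrix();T[:3,3]=s["eef_pos"]
M=T@np.array(w["mount"]);R=M[:3,:3].T;tv=-R@M[:3,3]
P=np.array([.6465,-.1764])+.0145*np.array([.992,-.125])  # expected plate centre, at top height
print("expected px",cv2.projectPoints(np.array([[*P,.085]]),cv2.Rodrigues(R)[0],tv,w["K"],None)[0].ravel())
E
```

```text
13.075 [ 0.5975829  -0.17017775  0.21870038] [-0.57249869  0.28735975 -0.57579618]
expected px [277.23461009 121.32025669]
```

View pics/w2.png

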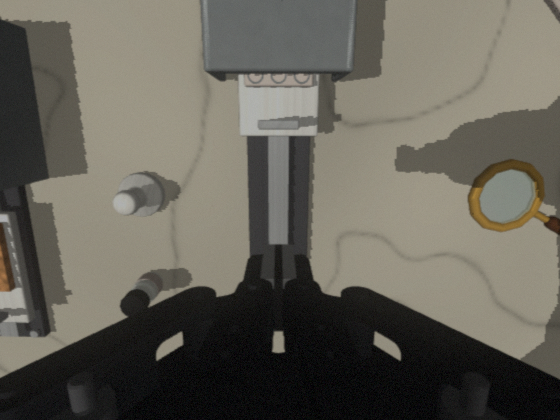

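The carriage now sits inside the hood, with the tile almost hidden. The plate is at (278,125), about 45 mm outside the hood edge at row ~72, and the arm is clear. The force rose steadily at the expected stop, and the cork slide is untouched.

```bash
python3 -c "
from workcell import sign_off
print(sign_off())"
```

```text
the job is handed in; nothing more can be done
None
```

The tile carriage broke free and was run slowly onto the hidden stop, where the push force rose to about 10 N. I let go of it there with the arm clear, did not touch the cork carriage, and handed the job in at about 13 s.

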